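Unload the rack washer's catch tray into the tote

TASK

Draw the rack washer's catch tray all the way out (it has an upright post to hold), take both ivory tube racks out of it and set them down (do not drop them) standing level in the grey tote, one in each lane, holes up. Then push the tray fully home again. Leave the white rinse cartridge standing in the tray, and do not disturb the other things on the bench.

Things in the scene. Friction and masses are not known exactly. Their poses are not given: they have to be found in the camera images.
- washer: Bench-top white rack washer, fixed, on the right of the bench. Origin on the bench (z = 0) under the middle of its clear canopy's front edge. Its -x axis is the direction in which the tray slides out (roughly to the robot's left, world +y); its y axis runs along the tray's width. The clear canopy (top 145 mm above the bench, inner height 140 mm, 340 mm wide) covers x = 0 to 215 mm of its frame, and the 210 mm tall body lies behind that.
- tray (a joint): Slide of the steel catch tray: 0 = fully home, 0.20 m = all the way out (end stops at both). It stays where it is left and takes about 2 to 4 N to move, slowly. The tray is 300 mm long in the slide direction and 280 mm wide, with 5 mm walls whose top is 36 mm above the bench; its floor is 17 mm above the bench. When home, its front edge stands 100 mm in front of the canopy's edge. The racks and the cartridge ride along as it slides.
- tray_post (a point): Point on the axis of the tray's upright black round grip post, 22 mm in diameter, from 18 to 88 mm above the bench; the point is 60 mm above the bench. The post stands in the middle of the tray's width, 30 mm in front of its front edge, and moves with it. Axes are those of the washer.
- tray_floor (a point): Centre of the tray's floor, 17 mm above the bench, moves with the tray. Axes are those of the washer.
- rack_long_center (a point): Centre of the long ivory tube rack, loose: a block 170 mm long (its x), 50 mm wide (y), 60 mm tall (z up through the face with two rows of 8 dark holes), 0.18 to 0.35 kg. Starts in the tray, its length roughly across the slide direction. Grip it across its 50 mm width.
- rack_short_center (a point): Centre of the short ivory tube rack, loose: a block 130 mm long (its x), 50 mm wide (y), 60 mm tall (z up through the face with two rows of 6 dark holes), 0.18 to 0.35 kg. Starts in the tray, its length roughly across the slide direction. Grip it across its 50 mm width. Either rack may be nearer the post.
- cartridge_center (a point): Centre of the white rinse cartridge, a loose upright round cartridge 48 mm in diameter and 62 mm tall with a narrower neck, standing at the back of the tray; it stays there. Its z is its upright axis.
- tote: Open grey tote, fixed, on the left of the bench: outside 250 (x) x 256 (y) x 80 mm tall, 5 mm walls and floor. Origin under its centre, on the bench. A 6 mm divider, 35 mm above the bench at its top, runs along its x axis through the centre and makes two lanes, each 120 mm wide and 240 mm long.
- lane_a (a point): Middle of the floor of the tote's lane on its +y side, 5 mm above the bench. Axes are the tote's; x runs along the lane.
- lane_b (a point): Middle of the floor of the tote's lane on its -y side, 5 mm above the bench. Axes are the tote's; x runs along the lane.
- reagent: Bystander: blue-capped white bottle, 60 mm diameter, 130 mm tall, loose. Origin under its centre.
- beaker: Bystander: glass beaker, 64 mm diameter, 75 mm tall, loose. Origin under its centre.
- tipbox: Bystander: blue tip box with grey lid, 70 x 110 x 55 mm, loose. Origin under its centre.

How it is judged (in metres and radians):
On the way, in this order (a step that is already met when the one before it is completed fails the run):
1. the catch tray is drawn all the way out (value of joint tray above 0.185 m), for 0.1 s.
2. both racks stand in the tote, one in each lane (x of rack_long_center in the frame of tote between -0.06 and 0.06 m and z of rack_long_center in the frame of tote between 0.029 and 0.041 m and angle between each of rack_long_center, rack_short_center's own z axis and vertical below 0.1 rad and x of rack_short_center in the frame of tote between -0.06 and 0.06 m and z of rack_short_center in the frame of tote between 0.029 and 0.041 m and ((y of rack_long_center in the frame of tote between 0.025 and 0.102 m and y of rack_short_center in the frame of tote between -0.102 and -0.025 m) or (y of rack_long_center in the frame of tote between -0.102 and -0.025 m and y of rack_short_center in the frame of tote between 0.025 and 0.102 m))), for 0.2 s.
At the end, for the whole second after the job is handed in: Both racks are at rest in the tote, holes up, level within 0.1 rad and down on its floor within 6 mm, one in each lane (25 to 102 mm from the divider's line, within 60 mm of the lane's middle along it); the tray is home within 8 mm; the cartridge stands in the tray, within 0.15 rad of upright (all of step 2 and angle between cartridge_center's own z axis and vertical below 0.15 rad and height (world z) of cartridge_center below 0.06 m and x of cartridge_center in the frame of tray_floor between -0.15 and 0.15 m and y of cartridge_center in the frame of tray_floor between -0.14 and 0.14 m and value of joint tray below 0.008 m and linear speed of each of rack_long, rack_short below 0.02 m/s); the robot touches nothing.
It fails at once if the long rack is dropped (falls free faster than 0.7 m/s, about 25 mm) (linear speed of rack_long above 0.7 m/s and contact force between the fingers and rack_long below 0.1 N).
It fails at once if the short rack is dropped (falls free faster than 0.7 m/s, about 25 mm) (linear speed of rack_short above 0.7 m/s and contact force between the fingers and rack_short below 0.1 N).
It fails at once if the rinse cartridge is knocked over or taken from the tray (angle between cartridge_center's own z axis and vertical above 0.5 rad or height (world z) of cartridge_center above 0.09 m).
It fails at once if a bystander on the bench is moved more than 30 mm (distance of any of reagent, beaker, tipbox from where it was at the start of the episode above 0.03 m).
It also fails if it takes over 72 s, if anything falls off the work surface, if the arm or the gripper's body presses on something with over 40 N, if the wrist force passes 120 N, or if a joint passes its speed limit or range.

ROBOT

A 6-joint arm with a two-finger parallel gripper is mounted at the origin on the work surface. World frame = base frame: x ahead of the robot, y to its left, z up, the work surface at z = 0. Lengths are in m, angles in degrees, forces in N, time in s.
With the tool pointing down it reaches from about 0.4 to 0.925 m from the base axis. Payload 3.4 kg.
Tool frame: the origin (TCP) lies at the very end of the fingers, on their centre line; the grasp point (between the pads) lies 19 mm behind it; x points along the fingers, y is the direction in which the jaws open and shut, and the axes are right-handed (so a half turn about x gives the same grasp; the last joint's range is limited). The gripper opens to 85 mm and grips with 20 to 120 N. Pads are 22 mm wide; open, the fingers measure 114 mm over their backs; the gripper's body (76 mm by 85 mm) begins 54 mm behind the grasp point. The pads swing forward as they close: fully open they stand 13 mm farther back than shut.
Start: joints at [-77.435, 17.578, 86.31, -0, 76.112, -4.211], TCP at [0.166, -0.551, 0.231] pointing down, gripper open.
Joint ranges: [-179.03, 179.03], [-60, 130.46], [8.19, 133.38], [-81.62, 261.62], [5.75, 156.47], [-153.77, 153.77]. Speed limits (degrees/s): [147.25, 147.25, 180, 180, 180, 180].

INTERFACE

Orientations are given as [roll, pitch, yaw] about the fixed x, y, z axes, in that order (R = Rz(yaw) Ry(pitch) Rx(roll)).
In Python, from workcell import manip gives the robot as it stands. The module is installed in compiled form; this text tells all that it offers.
- The arm moves only by the tool carry_out, never from a script. Its argument "rows" is one flat list of numbers, 7 for each row, row after row: the turn, a rotation vector about the tool's x, y, z in degrees, then the shift along the tool's x, y, z in mm, then the opening, from 0 (shut) to 1 (fully open). In form: [ax, ay, az, x, y, z, gripper, ax, ay, az, x, y, z, gripper, ...]. A call has 1 to 20 rows; each row shifts and turns the commanded pose from where the row before left it, along the tool's axes as they then stand; what a row does not reach is not made up. A row lasts 1/8 s, in which the tool goes at most 62.5 mm and 10.7 degrees, less where a joint would pass 70% of its speed; a pose out of reach is approached as far as the arm can. A call with a gripper value outside its range is refused whole. The fingers move at their own pace and stop on an object; "newtons" is the grip in N (left out, the last holds). Time passes only in rows, so rows that do not move let the fingers close. It gives the time, the measured TCP pose, the force and the opening at its end, in the units of the state.
- manip.observe(): the state, without advancing time (a new reading comes with each control period).
- manip.snapshot(name): name is "side" or "top"; returns a dict with "img" (480x640x3 uint8, red, green, blue), "intrinsics" (3x3 intrinsics, pixels), "xyz" and "attitude" of the camera in the world. Camera axes: x right, y down, z forward; pixel columns grow to the right and rows downward; lengths in m; the calibration is good to about 2 mm. A picture is of the moment at which its call begins. There is no depth.
- manip.finish_job(): hands the job in, once; it reports no verdict.
The state is a dict: "time": time; "joint_positions": joint angles; "dq": joint speeds; "joint_torque": joint torques, N m; "tcp_pos": TCP position; "ee_rot": TCP orientation; "contact_force": force on the tool from outside, world axes, zero at the start; "moment": the same for the moment, N m; "finger_gap": finger opening in m.
Only numpy, scipy, OpenCV 4.12 (cv2) and the standard library are available. Lean on these libraries where they do the work, as an engineer would, in place of code of your own. Each camera call takes 0.05 s, during which the arm holds its last target. There are 200 camera calls.

## Working session

There is one attempt and no reset: what is moved stays moved. The work goes in short steps, Python scripts to look and compute and a tool call to move; the robot and the scene stay as the last step left them, time stands still between calls to the robot, and variables do not carry over. Pictures are saved under pics/ and viewed, on a budget of 10 in all, crops included, one or two more only if the job needs it, and the job is handed in when it is done.

Besides the shell and the picture viewer there is one more tool, called as name(argument=value, ...) on one line, values as JSON. carry_out: Moves the arm, as the interface text tells. Its arguments: {"type":"object","properties":{"rows":{"type":"array"},"newtons":{"type":"number"}},"required":["rows"]}

```bash
mkdir -p pics
python3 - <<'E'
from workcell import manip
import cv2
print(manip.observe())
for n in("side","top"):
    s=manip.snapshot(n); cv2.imwrite(f"pics/{n}0.png",s["img"][:,:,::-1]); print(n,s["intrinsics"],s["xyz"],s["attitude"])
E
```

```text
{'time': 0.0, 'joint_positions': array([-7.74330572e+01,  1.76218460e+01,  8.63856837e+01,  6.17679477e-04,
        7.61127706e+01, -4.21117330e+00]), 'dq': array([ 0.06464732, -0.01236413, -0.08373505,  0.00999212, -0.08354682,
        0.02923288]), 'joint_torque': array([-1.54682211e-04, -4.57554638e+01, -2.51920688e+01, -5.54457820e-04,
        1.33089290e-02, -5.45330965e-05]), 'tcp_pos': array([ 0.16580482, -0.54981421,  0.2303734 ]), 'ee_rot': array([-94.49660721,  89.87969817, 102.28135997]), 'contact_force': array([0.45401977, 0.15705432, 0.32650791]), 'moment': array([ 0.00156991, -0.02883205, -0.03494642]), 'finger_gap': 0.08545215319453209}
side [[483.63352484   0.         321.6504734 ]
 [  0.         483.63352484 240.57933141]
 [  0.           0.           1.        ]] [0.46773961 0.89422731 0.68877305] [-123.03393419   -1.34190107 -170.8608873 ]
top [[526.60913149   0.         317.53226988]
 [  0.         526.60913149 254.35313382]
 [  0.           0.           1.        ]] [ 0.39743041 -0.0393583   1.48460103] [-171.99876618    0.6185794   -90.97220761]
```

View pics/top0.png

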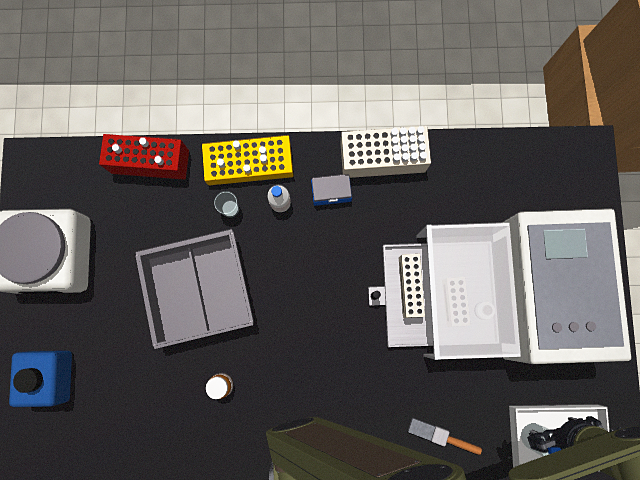

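View pics/side0.png

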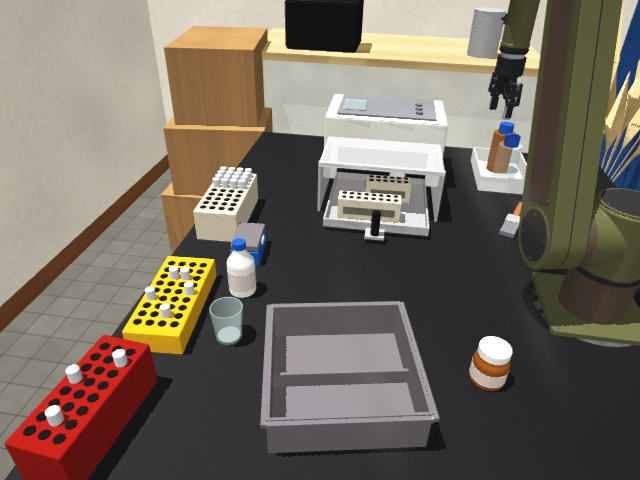

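The top view shows the long rack (2x8) in front at about (412,285) and the short rack behind it under the canopy at (457,301). The cartridge is at (485,310), the post top at (376,296) and the tote centre at about (196,290). The side view agrees with this order. I'll zoom in to get finer pixel positions.

```bash
cat > h.py <<'E'
import numpy as np, cv2
from scipy.spatial.transform import Rotation as R
from workcell import manip
def ray(s,u,v,z):
    Rc=R.from_euler('xyz',s["attitude"],degrees=True).as_matrix()
    d=Rc@np.linalg.inv(s["intrinsics"])@[u,v,1]; c=np.array(s["xyz"])
    return c+d*(z-c[2])/d[2]
def crop(s,f,u0,v0,w,h,k):
    im=cv2.resize(s["img"][v0:v0+h,u0:u0+w,::-1],None,fx=k,fy=k,interpolation=cv2.INTER_CUBIC)
    for i in range(0,w,20): cv2.putText(im,str(u0+i),(int(i*k),10),0,.35,(0,255,255),1); cv2.line(im,(int(i*k),12),(int(i*k),18),(0,255,255),1)
    for i in range(0,h,20): cv2.putText(im,str(v0+i),(0,int(i*k)+4),0,.35,(0,255,255),1); cv2.line(im,(24,int(i*k)),(30,int(i*k)),(0,255,255),1)
    cv2.imwrite(f,im)
E
python3 - <<'E'
from h import *
s=manip.snapshot("top")
crop(s,"pics/a.png",130,220,130,135,4.4); crop(s,"pics/b.png",362,220,75,135,4.4)
a,b=cv2.imread("pics/a.png"),cv2.imread("pics/b.png")
cv2.imwrite("pics/ab.png",cv2.resize(np.hstack([a,b[:, :228]]),None,fx=.99,fy=.99) if a.shape[1]+228<=810 else np.hstack([a,b]))
print(a.shape,b.shape)
for n,u,v,z in [("post",376,296,.088),("trayFL",385,244,.036),("trayFR",388,347,.036),("canL",428,225,.145),("canR",434,358,.145),("jar",219,387,.07),("bottle",279,192,.13),("beaker",227,204,.075),
 ("tote1",136,253,.08),("tote2",234,231,.08),("tote3",254,326,.08),("tote4",157,348,.08)]: print(n,ray(s,u,v,z).round(4))
E
```

```text
(594, 572, 3) (594, 330, 3)
post [ 0.4799 -0.1804  0.088 ]
trayFL [ 0.6269 -0.2153  0.036 ]
trayFR [ 0.3445 -0.2136  0.036 ]
canL [ 0.6572 -0.3147  0.145 ]
canR [ 0.3196 -0.3141  0.145 ]
jar [0.2497 0.2371 0.07  ]
bottle [0.7564 0.0711 0.13  ]
beaker [0.74   0.2186 0.075 ]
tote1 [0.6079 0.4633 0.08  ]
tote2 [0.6633 0.1982 0.08  ]
tote3 [0.4068 0.1438 0.08  ]
tote4 [0.3536 0.3999 0.08  ]
```

View pics/ab.png

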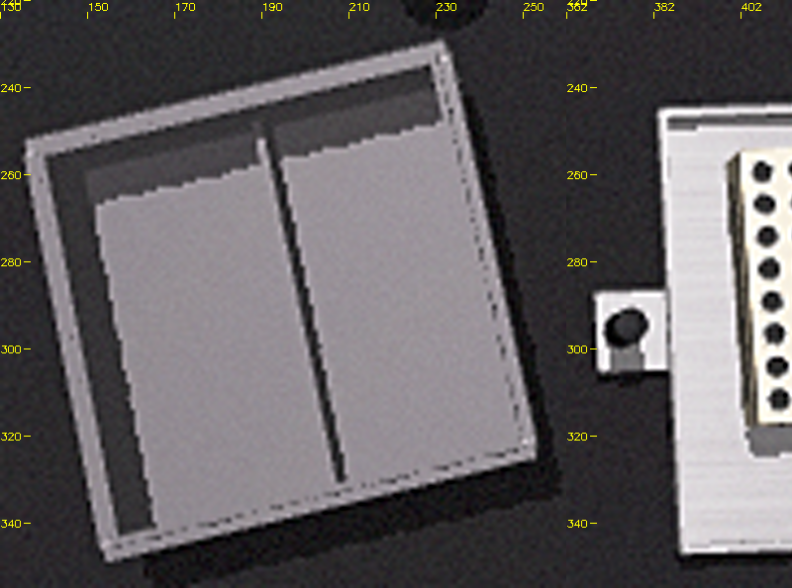

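Run:
```python
from h import *
s=manip.snapshot("top")
P=[ray(s,u,v,.08)[:2] for u,v in[(136.2,252.1),(231.7,229.6),(253.3,325.1),(154.8,348.6)]]
c=np.mean(P,0); e=[P[1]-P[0],P[2]-P[3],P[0]-P[3],P[1]-P[2]]
print("tote",c.round(4),[ (np.linalg.norm(x).round(4),np.degrees(np.arctan2(x[1],x[0])).round(2)) for x in e])
a,b=ray(s,383.6,245.3,.036)[:2],ray(s,388.6,346.3,.036)[:2]
d=a-b; print("trayF",a,b,np.linalg.norm(d),np.degrees(np.arctan2(d[1],d[0])))
print("post",ray(s,376,295.3,.088), ((a+b)/2).round(4))
n=np.array([-d[1],d[0]])/np.linalg.norm(d); print("out dir",n,"post from edge",(a+b)/2+.03*n)
r=manip.observe(); Rt=R.from_euler('xyz',r["ee_rot"],degrees=True); print(Rt.as_matrix().round(3))
```

```text
tote [0.5097 0.3047] [(np.float64(0.2646), np.float64(-77.57)), (np.float64(0.2662), np.float64(-77.64)), (np.float64(0.2644), np.float64(12.5)), (np.float64(0.2648), np.float64(12.82))]
trayF [ 0.62332132 -0.21131615] [ 0.34637617 -0.21530997] 0.27697394325279856 0.826202781715085
post [ 0.48171789 -0.1804545   0.088     ] [ 0.4848 -0.2133]
out dir [-0.01441946  0.99989603] post from edge [ 0.48441616 -0.18331618]
[[-0.     0.289 -0.957]
 [ 0.001 -0.957 -0.289]
 [-1.    -0.001 -0.   ]]
```

carry_out(rows=[8,0,0,0,0,0,0.5,8,0,0,0,0,0,0.5,0,0,0,3,-36.3,-32.2,0.5,0,0,0,3,-36.3,-32.2,0.5,0,0,0,3,-36.3,-32.2,0.5,0,0,0,3,-36.3,-32.2,0.5,0,0,0,3,-36.3,-32.2,0.5,0,0,0,3,-36.3,-32.2,0.5,0,0,0,3,-36.3,-32.2,0.5,0,0,0,3,-36.3,-32.2,0.5,0,0,0,3,-36.3,-32.2,0.5,0,0,0,3,-36.3,-32.2,0.5,0,0,0,0,0,0,0.5], newtons=40)

```text
time: 1.82
tcp_pos: [0.4847, -0.1808, 0.2009]
ee_rot: [-106.4, 89.9, 74.6]
contact_force: [-0.9, -0.2, 0.9]
finger_gap: 0.0425
```

```bash
cat >> h.py <<'E'
def to(x,y,z,head=None):
    o=manip.observe(); M=R.from_euler('xyz',o["ee_rot"],degrees=True).as_matrix()
    h=np.degrees(np.arctan2(M[1,1],M[0,1])); print("t",o["time"],"tcp",o["tcp_pos"].round(4),"jaw heading",h.round(2),"gap",o["finger_gap"],"F",o["contact_force"].round(1))
    g=h if head is None else head
    print("ax",h-g,"tilt",M[:,0].round(3))
    M2=R.from_euler('z',g-h,degrees=True).as_matrix()@M
    print("shift after turn",(M2.T@(np.array([x,y,z])-o["tcp_pos"])*1000).round(1)); return o
E
python3 -c "
from h import *
to(.483,-.182,.046,-89.2)"
```

```text
t 1.825 tcp [ 0.4847 -0.1808  0.2009] jaw heading -88.96 gap 0.042464535458799406 F [-0.9 -0.2  0.9]
ax 0.2370955941485846 tilt [ 0.     0.001 -1.   ]
shift after turn [154.9   1.4   1.7]
```

carry_out(rows=[0,0,0,26,0,0,0.5,0,0,0,26,0,0,0.5,0,0,0,26,0,0,0.5,0,0,0,26,1,1,0.5,0,0,0,26,0,0,0.5,0,0,0,25,0,0,0.5,0,0,0,0,0,0,0,0,0,0,0,0,0,0,0,0,0,0,0,0,0,0,0,0,0,0,0,0,0], newtons=40)

```text
validation failed for argument at $.ro...
```

carry_out(rows=[0,0,0,26,0,0,0.5,0,0,0,26,0,0,0.5,0,0,0,26,0,0,0.5,0,0,0,26,1,1,0.5,0,0,0,26,0,0,0.5,0,0,0,25,0,0,0.5,0,0,0,0,0,0,0,0,0,0,0,0,0,0,0,0,0,0,0,0,0,0,0,0,0,0,0,0], newtons=40)

```text
time: 3.08
tcp_pos: [0.4792, -0.1808, 0.0449]
ee_rot: [-51.5, 89.5, 129.1]
contact_force: [3.2, 11.2, -15.1]
finger_gap: 0.021
```

carry_out(rows=[0,0,0,0,-3,0,0,0,0,0,0,-6,0,0,0,0,0,0,-10,0,0,0,0,0,0,-12,0,0,0,0,0,0,-12,0,0,0,0,0,0,-12,0,0,0,0,0,0,-12,0,0,0,0,0,0,-12,0,0,0,0,0,0,-12,0,0,0,0,0,0,-12,0,0,0,0,0,0,-12,0,0,0,0,0,0,-12,0,0,0,0,0,0,-12,0,0,0,0,0,0,-12,0,0,0,0,0,0,-12,0,0,0,0,0,0,-12,0,0,0,0,0,0,-12,0,0,0,0,0,0,-8,0,0,0,0,0,0,-4,0,0,0,0,0,0,0,0,0])

```text
time: 5.58
tcp_pos: [0.4762, 0.0162, 0.0449]
ee_rot: [-15.9, 89.7, 164.9]
contact_force: [-1.5, 1.3, -27.5]
finger_gap: 0.0205
```

```bash
python3 -c "
from h import *
to(.480,.019,.2)"
```

```text
t 5.575 tcp [0.4762 0.0162 0.0449] jaw heading -89.23 gap 0.020541537672696814 F [ -1.5   1.3 -27.5]
ax 0.0 tilt [-0.006  0.002 -1.   ]
shift after turn [-155.1   -3.    -3. ]
```

carry_out(rows=[0,0,0,0,-2,0,0,0,0,0,0,-2,0,0,0,0,0,0,-1,0,0,0,0,0,0,0,0,0.5,0,0,0,0,0,0,0.5,0,0,0,0,0,0,0.5,0,0,0,-25,0,0,0.5,0,0,0,-40,0,0,0.5,0,0,0,-40,0,0,0.7,0,0,0,-40,-30,0,0.9,0,0,0,-20,-45,0,0.9,0,0,0,0,-50,0,0.9,0,0,0,0,-50,0,0.9,0,0,0,0,-50,0,0.9,0,0,0,0,0,0,0.9])

```text
time: 7.45
tcp_pos: [0.4765, 0.2485, 0.2123]
ee_rot: [-135.9, 89.8, 45.2]
contact_force: [0.3, -0.8, -0.2]
finger_gap: 0.0766
```

```bash
python3 -c "
from h import *
to(.480,.019,.2)
s=manip.snapshot('top')
crop(s,'pics/c.png',265,225,150,130,5.3)"
```

```text
t 7.45 tcp [0.4765 0.2485 0.2123] jaw heading -88.96 gap 0.07662799717168385 F [ 0.3 -0.8 -0.2]
ax 0.0 tilt [ 0.003  0.003 -1.   ]
shift after turn [ 11.7 229.6   0.7]
```

View pics/c.png

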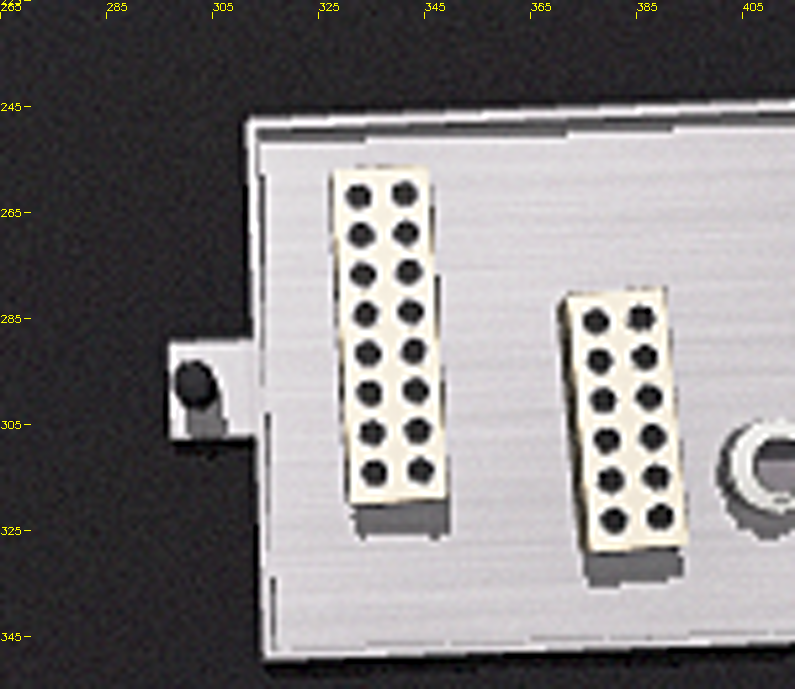

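The tray is out and both racks are clear of the canopy. The long rack's top face has crop corners (333,170)-(447,498) and the short rack's (567,297)-(686,543). The cartridge stands at about (775,460).

```bash
python3 -c "
from h import *
s=manip.snapshot('top')
for n,c in(('long',[(333,170),(430,167),(447,498),(350,502)]),('short',[(567,297),(664,290),(686,543),(588,550)])):
    P=np.array([ray(s,265+x/5.3,225+y/5.3,.077)[:2] for x,y in c]); d=(P[0]+P[1]-P[2]-P[3])/2
    print(n,P.mean(0).round(4),np.linalg.norm(d).round(4),np.degrees(np.arctan2(d[1],d[0])).round(2),np.linalg.norm(P[0]-P[1]+P[3]-P[2])/2)
print(ray(s,265+775/5.3,225+460/5.3,.079),ray(s,265+195/5.3,225+385/5.3,.088))
to(.48,.2,.2)
"
```

```text
long [ 0.5042 -0.0822] 0.1676 1.64 0.04896745853110801
short [ 0.4587 -0.1998] 0.1269 2.91 0.0490620421220035
[ 0.43698078 -0.27317103  0.079     ] [0.47898828 0.01603463 0.088     ]
t 7.55 tcp [0.4761 0.2452 0.2118] jaw heading -89.12 gap 0.07712769264150422 F [0.4 0.  0.7]
ax 0.0 tilt [ 0.001 -0.    -1.   ]
shift after turn [11.8 45.3 -3.2]
```

carry_out(rows=[-0.7,0,0,0,41.2,-2.4,0.9,0,0,0,0,41.2,-2.4,0.9,0,0,0,0,41.2,-2.4,0.9,0,0,0,0,41.2,-2.4,0.9,0,0,0,0,41.2,-2.4,0.9,0,0,0,0,41.2,-2.4,0.9,0,0,0,0,41.2,-2.4,0.9,0,0,0,20,41.2,-2.4,0.9,0,0,0,40,0,0,0.9,0,0,0,15,0,0,0.9,0,0,0,0,0,0,0.9], newtons=50)

```text
time: 8.93
tcp_pos: [0.5021, -0.0845, 0.1357]
ee_rot: [-15.0, 89.8, 166.5]
contact_force: [1.1, -0.6, -0.3]
finger_gap: 0.0767
```

```bash
python3 -c "
from h import *
to(.504,-.0822,.035,-88.4)"
```

```text
t 8.925 tcp [ 0.5021 -0.0845  0.1357] jaw heading -88.57 gap 0.076686732905527 F [ 1.1 -0.6 -0.3]
ax -0.1700078932835396 tilt [-0.003  0.001 -1.   ]
shift after turn [100.7  -2.2  -2.2]
```

carry_out(rows=[0,0,0,26,-2,-2,0.9,0,0,0,26,0,0,0.9,0,0,0,26,0,0,0.9,0,0,0,22,0,0,0.9,0,0,0,0,0,0,0.9,0,0,0,0,0,0,0.5,0,0,0,0,0,0,0.3,0,0,0,0,0,0,0.3,0,0,0,0,0,0,0.3,0,0,0,0,0,0,0.3,0,0,0,-10,0,0,0.3], newtons=50)

```text
time: 10.3
tcp_pos: [0.505, -0.0822, 0.0468]
ee_rot: [-3.6, 90.0, 177.9]
contact_force: [0.2, 0.2, -1.7]
finger_gap: 0.0495
```

carry_out(rows=[0,0,0,-20,0,0,0.3,0,0,0,-35,0,0,0.3,-5.5,0,0,-45,0,0,0.3,-5.5,0,0,-45,0,0,0.3,0,0,0,0,-20,-4,0.3,0,0,0,0,-40,-8.1,0.3,0,0,0,0,-40,-8.1,0.3,0,0,0,0,-40,-8.1,0.3,0,0,0,0,-40,-8.1,0.3,0,0,0,0,-40,-8.1,0.3,0,0,0,0,-40,-8.1,0.3,0,0,0,0,-40,-8.1,0.3,0,0,0,0,-40,-8.1,0.3,0,0,0,0,-40,-8.1,0.3,0,0,0,0,-40,-8.1,0.3,0,0,0,0,-20,-4,0.3,0,0,0,0,0,0,0.3])

```text
time: 12.42
tcp_pos: [0.4969, 0.3672, 0.1913]
ee_rot: [67.9, 90.0, -99.5]
contact_force: [0.4, -0.7, -2.8]
finger_gap: 0.0495
```

```bash
python3 -c "
from h import *
to(.496,.3665,.025,-77.4)
s=manip.snapshot('side');cv2.imwrite('pics/d.png',s['img'][:,:,::-1])"
```

```text
t 12.425 tcp [0.4969 0.3672 0.1913] jaw heading -77.41 gap 0.04951424892982466 F [ 0.4 -0.7 -2.8]
ax -0.013774463326257091 tilt [-0.    -0.001 -1.   ]
shift after turn [166.3   0.4   0.9]
```

View pics/d.png

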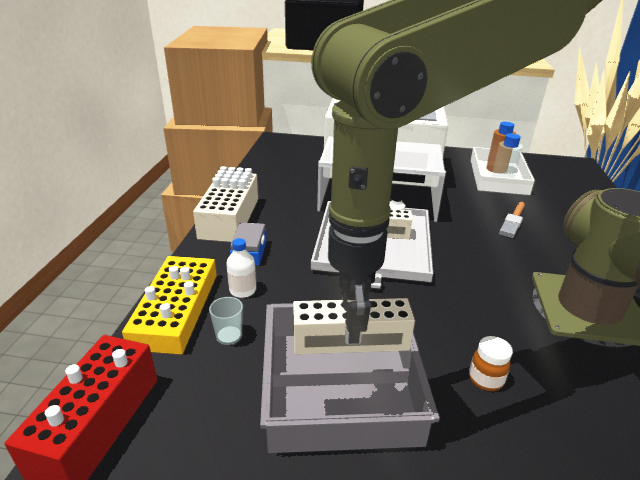

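The rack hangs level in the grip, spanning about (294,325) to (413,325), and is aligned with the tote. I'll lower it now.

carry_out(rows=[0,0,0,20,0,0,0.3,0,0,0,30,0,0,0.3,0,0,0,30,0,0,0.3,0,0,0,30,0,0,0.3,0,0,0,20,0,0,0.3,0,0,0,15,0,0,0.3,0,0,0,8,0,0,0.3,0,0,0,4,0,0,0.3,0,0,0,4,0,0,0.3,0,0,0,2,0,0,0.3,0,0,0,2,0,0,0.3,0,0,0,0,0,0,0.3])

```text
time: 13.98
tcp_pos: [0.4972, 0.3667, 0.0264]
ee_rot: [-168.4, 90.0, 24.1]
contact_force: [-0.5, -0.6, -1.3]
finger_gap: 0.0495
```

carry_out(rows=[0,0,0,1,0,0,0.3,0,0,0,1,0,0,0.3,0,0,0,0,0,0,0.3])

```text
time: 14.35
tcp_pos: [0.4972, 0.3668, 0.0261]
ee_rot: [-161.6, 89.9, 30.9]
contact_force: [-3.3, -1.7, 9.4]
finger_gap: 0.05
```

carry_out(rows=[0,0,0,0,0,0,0.68,0,0,0,0,0,0,0.72,0,0,0,0,0,0,0.72,0,0,0,-15,0,0,0.72,0,0,0,-30,0,0,0.72,0,0,0,-40,0,0,0.72,0,0,0,-45,0,0,0.72,0,0,0,-45,0,0,0.72,0,0,0,0,0,0,0.72])

```text
time: 15.48
tcp_pos: [0.4998, 0.3684, 0.2051]
ee_rot: [-159.2, 89.4, 33.3]
contact_force: [0.1, 0.1, -1.0]
finger_gap: 0.0614
```

carry_out(rows=[4.9,0,0,0,0,0,0.72,4.8,0,0,0,0,0,0.72,0,0,0,0,40.3,3.6,0.72,0,0,0,0,40.3,3.6,0.72,0,0,0,0,40.3,3.6,0.72,0,0,0,0,40.3,3.6,0.72,0,0,0,0,40.3,3.6,0.72,0,0,0,0,40.3,3.6,0.72,0,0,0,0,40.3,3.6,0.72,0,0,0,0,40.3,3.6,0.72,0,0,0,0,40.3,3.6,0.72,0,0,0,0,40.3,3.6,0.72,0,0,0,0,40.3,3.6,0.72,0,0,0,0,40.3,3.6,0.72,0,0,0,0,40.3,3.6,0.72,0,0,0,0,40.3,3.6,0.72,0,0,0,30,0,0,0.72,0,0,0,30,0,0,0.72,0,0,0,0,0,0,0.72])

```text
time: 17.85
tcp_pos: [0.4716, -0.1982, 0.1369]
ee_rot: [-31.0, 89.6, 151.8]
contact_force: [-0.6, -0.3, 0.3]
finger_gap: 0.0613
```

```bash
python3 -c "
from h import *
to(.475,-.199,.035,-87.1)
a=manip.snapshot('top');cv2.imwrite('pics/e1.png',a['img'][220:360,120:420,::-1])
s=manip.snapshot('side')
A=cv2.resize(a['img'][220:360,120:420,::-1],(780,364)); B=s['img'][170:320,230:510,::-1]; B=cv2.resize(B,(436,234))
C=cv2.resize(s['img'][270:460,240:450,::-1],(258,234)); im=np.zeros((598,780,3),np.uint8); im[:364]=A; im[364:,:436]=B; im[364:,440:698]=C
cv2.imwrite('pics/e.png',im)"
```

```text
t 17.85 tcp [ 0.4716 -0.1982  0.1369] jaw heading -87.25 gap 0.06134556405464006 F [-0.6 -0.3  0.3]
ax -0.14845001675301717 tilt [-0.006  0.003 -1.   ]
shift after turn [101.9   1.3  -4. ]
```

View pics/e.png

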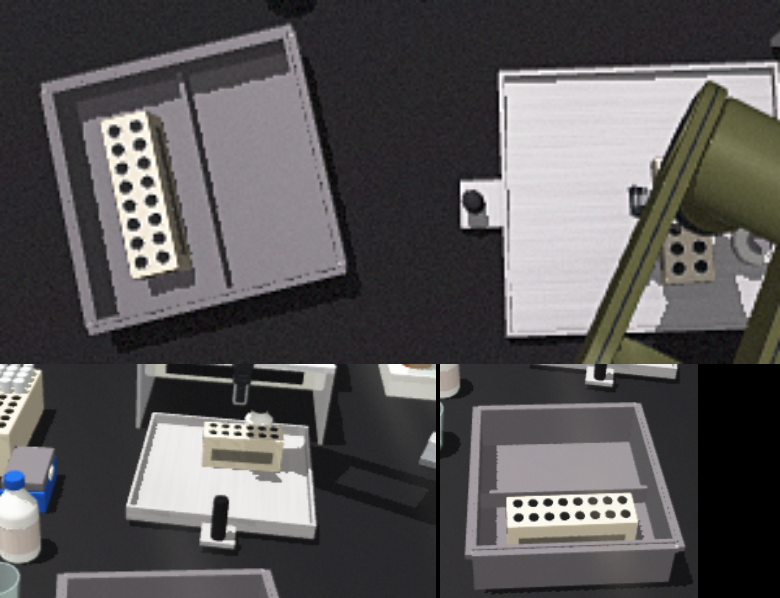

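The long rack stands level in the left-hand lane, at about (145,195) in the montage. The short rack and the cartridge in the tray are undisturbed, and the gripper is above the short rack.

carry_out(rows=[0,0,0,20,1,-4,0.72,0,0,0,20,0,0,0.72,0,0,0,20,0,0,0.72,0,0,0,20,0,0,0.72,0,0,0,20,0,0,0.72,0,0,0,0,0,0,0.72,0,0,0,0,0,0,0.5,0,0,0,0,0,0,0.3,0,0,0,0,0,0,0.3,0,0,0,0,0,0,0.3], newtons=60)

```text
time: 19.2
tcp_pos: [0.4794, -0.2006, 0.0407]
ee_rot: [156.4, 89.8, -20.9]
contact_force: [0.8, 1.0, 6.4]
finger_gap: 0.0495
```

carry_out(rows=[0,0,0,-10,0,0,0.3,0,0,0,-15,0,0,0.3,0,0,0,-30,0,0,0.3,0,0,0,-45,0,0,0.3,-5,0,0,-45,0,0,0.3,-5,0,0,-20,0,0,0.3,0,0,0,0,0,0,0.3])

```text
time: 20.08
tcp_pos: [0.4792, -0.2008, 0.2068]
ee_rot: [139.1, 89.7, -28.2]
contact_force: [-0.5, 0.2, -3.5]
finger_gap: 0.0492
```

```bash
python3 -c "
from h import *
c,s=np.cos(np.radians(12.6)),np.sin(np.radians(12.6))
to(.524+.016*c,.2435+.016*s,.2,-77.4)"
```

```text
t 20.075 tcp [ 0.4792 -0.2008  0.2068] jaw heading -77.28 gap 0.0492329032342814 F [-0.5  0.2 -3.5]
ax 0.1216691327559829 tilt [ 0.004 -0.002 -1.   ]
shift after turn [   6.  -423.8 -156.6]
```

carry_out(rows=[0,0,0,0,-19,-7,0.3,0,0,0,0,-38.5,-14.2,0.3,0,0,0,0,-38.5,-14.2,0.3,0,0,0,0,-38.5,-14.2,0.3,0,0,0,0,-38.5,-14.2,0.3,0,0,0,0,-38.5,-14.2,0.3,0,0,0,0,-38.5,-14.2,0.3,0,0,0,0,-38.5,-14.2,0.3,0,0,0,0,-38.5,-14.2,0.3,0,0,0,0,-38.5,-14.2,0.3,0,0,0,0,-38.5,-14.2,0.3,0,0,0,0,-19,-7,0.3,0,0,0,0,0,0,0.3])

```text
time: 21.7
tcp_pos: [0.5357, 0.2481, 0.2029]
ee_rot: [10.4, 89.8, -156.7]
contact_force: [0.1, -0.4, -2.2]
finger_gap: 0.0494
```

```bash
python3 -c "
from h import *
to(.54,.247,.029,-77.4)
s=manip.snapshot('side');cv2.imwrite('pics/f.png',cv2.resize(s['img'][170:450,200:500,::-1],None,fx=2,fy=2))"
```

```text
t 21.7 tcp [0.5357 0.2481 0.2029] jaw heading -77.11 gap 0.049367785007500366 F [ 0.1 -0.4 -2.2]
ax 0.2916276627552321 tilt [-0.003 -0.001 -1.   ]
shift after turn [173.9   1.9  -4.5]
```

View pics/f.png

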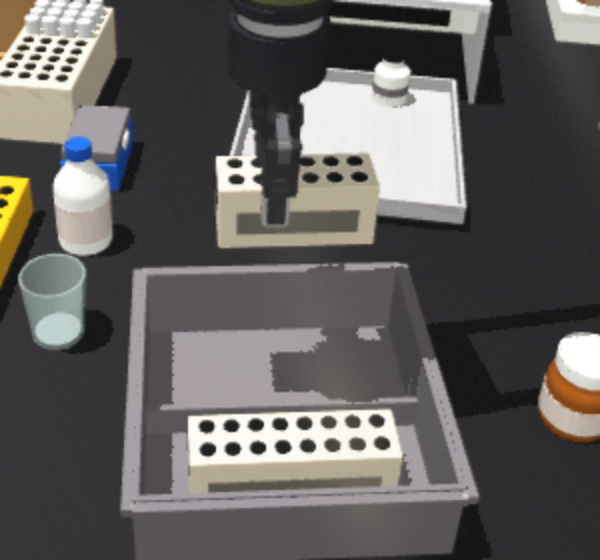

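The short rack hangs level over the empty lane, and the cartridge stands in the tray at about (391,82). I'll lower it now.

carry_out(rows=[0,0,0,20,2,-4,0.3,0,0,0,30,0,0,0.3,0,0,0,30,0,0,0.3,0,0,0,30,0,0,0.3,0,0,0,25,0,0,0.3,0,0,0,15,0,0,0.3,0,0,0,10,0,0,0.3,0,0,0,6,0,0,0.3,0,0,0,4,0,0,0.3,0,0,0,2,0,0,0.3,0,0,0,0,0,0,0.3])

```text
time: 23.12
tcp_pos: [0.5413, 0.2459, 0.0326]
ee_rot: [-173.5, 90.0, 19.3]
contact_force: [0.7, 0.5, -3.4]
finger_gap: 0.0496
```

carry_out(rows=[0,0,0,1.5,0,0,0.3,0,0,0,1.5,0,0,0.3,0,0,0,0,0,0,0.3])

```text
time: 23.5
tcp_pos: [0.5414, 0.2459, 0.0297]
ee_rot: [-177.8, 90.0, 14.9]
contact_force: [-0.8, 0.5, 0.2]
finger_gap: 0.0493
```

carry_out(rows=[0,0,0,1,0,0,0.3,0,0,0,1,0,0,0.3,0,0,0,0,0,0,0.3])

```text
time: 23.88
tcp_pos: [0.5416, 0.2464, 0.0287]
ee_rot: [-160.5, 89.9, 32.3]
contact_force: [-2.3, 2.1, 8.6]
finger_gap: 0.0491
```

carry_out(rows=[0,0,0,0,0,0,0.68,0,0,0,0,0,0,0.7,0,0,0,0,0,0,0.7,0,0,0,-15,0,0,0.7,0,0,0,-30,0,0,0.7,0,0,0,-40,0,0,0.7,0,0,0,-45,0,0,0.7,0,0,0,-45,0,0,0.6,6,0,0,0,0,0,0.5,5.8,0,0,0,0,0,0.5,0,0,0,0,37.7,11,0.5,0,0,0,0,37.7,11,0.5,0,0,0,0,37.7,11,0.5,0,0,0,0,37.7,11,0.5,0,0,0,0,37.7,11,0.5,0,0,0,0,37.7,11,0.5,0,0,0,0,0,0,0.5], newtons=40)

```text
time: 26.0
tcp_pos: [0.4781, 0.0161, 0.2028]
ee_rot: [84.9, 89.9, -94.3]
contact_force: [-0.1, -0.7, 0.2]
finger_gap: 0.0426
```

```bash
python3 -c "
from h import *
to(.479,.018,.05,-89.2)
a=manip.snapshot('top')
cv2.imwrite('pics/g.png',cv2.resize(a['img'][220:360,120:420,::-1],(780,364)))"
```

```text
t 26.0 tcp [0.4781 0.0161 0.2028] jaw heading -89.24 gap 0.042608508364509405 F [-0.1 -0.7  0.2]
ax -0.04339224806840036 tilt [-0.    -0.001 -1.   ]
shift after turn [152.8  -2.   -1. ]
```

View pics/g.png

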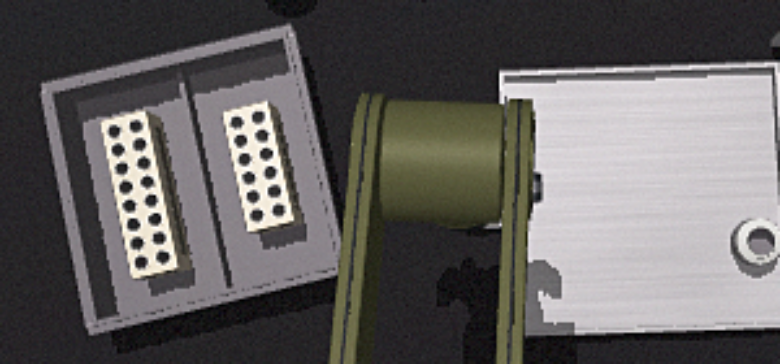

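Both racks stand in their own lanes, with the long one at (140,195) and the short one at (260,167) in the crop. I'll confirm the numbers and take hold of the post.

carry_out(rows=[0,0,0,30,-2,-1,0.5,0,0,0,30,0,0,0.5,0,0,0,30,0,0,0.5,0,0,0,30,0,0,0.5,0,0,0,30,0,0,0.5,0,0,0,0,0,0,0.5,0,0,0,0,0,0,0.2,0,0,0,0,0,0,0.1,0,0,0,0,0,0,0,0,0,0,0,0,0,0], newtons=40)

```text
time: 27.3
tcp_pos: [0.4808, 0.0192, 0.0534]
ee_rot: [131.2, 89.8, -47.8]
contact_force: [0.2, -6.1, -5.7]
finger_gap: 0.0211
```

```bash
python3 -c "
from h import *
s=manip.snapshot('top'); M=R.from_euler('z',12.6,degrees=True).as_matrix()
for x,y in((262,167),(140,195)): print((M.T@(ray(s,120+x/2.6,220+y/2.6,.065)-[.5097,.3047,0])).round(4))
to(.479,.018,.05)"
```

```text
[-0.0046 -0.0696  0.065 ]
[-0.0032  0.06    0.065 ]
t 27.35 tcp [0.4808 0.0192 0.0534] jaw heading -88.96 gap 0.021121325753673134 F [ 0.2 -6.6 -4.8]
ax 0.0 tilt [ 0.002 -0.002 -1.   ]
shift after turn [3.4 1.2 1.8]
```

carry_out(rows=[0,0,0,0,3,0,0,0,0,0,0,6,0,0,0,0,0,0,10,0,0,0,0,0,0,12,0,0,0,0,0,0,12,0,0,0,0,0,0,12,0,0,0,0,0,0,12,0,0,0,0,0,0,12,0,0,0,0,0,0,12,0,0,0,0,0,0,12,0,0,0,0,0,0,12,0,0,0,0,0,0,12,0,0,0,0,0,0,12,0,0,0,0,0,0,12,0,0,0,0,0,0,12,0,0,0,0,0,0,12,0,0,0,0,0,0,10,0,0,0,0,0,0,8,0,0,0,0,0,0,6,0,0,0,0,0,0,3,0,0])

```text
time: 29.85
tcp_pos: [0.4838, -0.1809, 0.0533]
ee_rot: [-122.8, 89.8, 58.1]
contact_force: [2.0, 14.7, 8.9]
finger_gap: 0.0209
```

carry_out(rows=[0,0,0,0,2,0,0,0,0,0,0,2,0,0,0,0,0,0,2,0,0,0,0,0,0,2,0,0,0,0,0,0,0,0,0])

```text
time: 30.48
tcp_pos: [0.4837, -0.1809, 0.0532]
ee_rot: [-94.4, 89.2, 86.3]
contact_force: [7.3, 36.1, 14.1]
finger_gap: 0.0212
```

carry_out(rows=[0,0,0,0,-3,0,0,0,0,0,0,-3,0,0,0,0,0,0,0,0,0.3,0,0,0,0,0,0,0.5,0,0,0,0,0,0,0.5,0,0,0,-25,0,0,0.5,0,0,0,-40,0,0,0.5,0,0,0,-40,0,0,0.5,0,0,0,-40,0,0,0.5,0,0,0,0,-50,0,0.5,0,0,0,0,-50,0,0.5,0,0,0,0,-50,0,0.5,0,0,0,0,0,0,0.5])

```text
time: 32.1
tcp_pos: [0.4802, -0.0313, 0.1972]
ee_rot: [-30.8, 90.0, 150.4]
contact_force: [0.0, -0.2, -0.3]
finger_gap: 0.0429
```

```bash
python3 -c "
from h import *
to(.479,.018,.05)
a=manip.snapshot('top')['img'];b=manip.snapshot('side')['img']
A=cv2.resize(a[180:370,120:520,::-1],(780,370)); B=cv2.resize(b[130:330,200:460,::-1],(286,220)); C=cv2.resize(b[180:460,150:500,::-1],(275,220))
im=np.zeros((590,780,3),np.uint8); im[:370]=A; im[370:,:286]=B; im[370:,300:575]=C; cv2.imwrite('pics/k.png',im)
o=cv2.imread('pics/top0.png')[:,:,::-1]
# post shift between start and now
t=cv2.cvtColor(o[280:315,362:400],cv2.COLOR_RGB2GRAY); m=cv2.matchTemplate(cv2.cvtColor(a[260:335,340:420],cv2.COLOR_RGB2GRAY),t,cv2.TM_CCOEFF_NORMED); print(cv2.minMaxLoc(m)[1::2],'expect (22,20)')
"
```

```text
t 32.1 tcp [ 0.4802 -0.0313  0.1972] jaw heading -88.8 gap 0.04289062949791078 F [ 0.  -0.2 -0.3]
ax 0.0 tilt [-0.001  0.    -1.   ]
shift after turn [ 1.472e+02 -4.930e+01  1.000e-01]
(0.9988630414009094, (22, 20)) expect (22,20)
```

View pics/k.png

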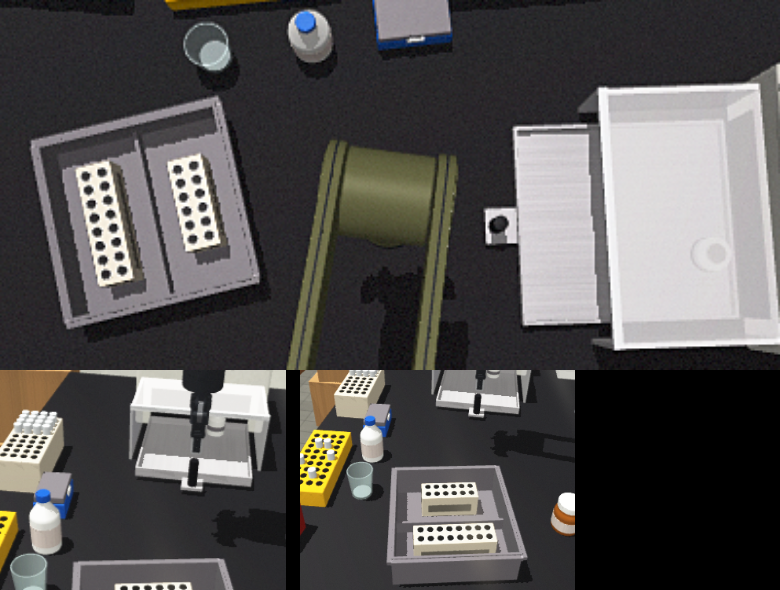

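The tray is home: the post is at the same pixel as at the start, and the tray was pushed against its stop. The cartridge is upright under the canopy at (711,253), both racks are level in their lanes, and the bystanders haven't moved. I'm handing in.

```bash
python3 -c "
from workcell import manip
print(manip.finish_job())"
```

```text
the job is handed in; nothing more can be done
None
```

The job is done and handed in at 32 s of the 72 s allowed. I drew the tray all the way out by its post and set the long rack in lane a and the short rack in lane b. Each rack was lowered until it touched the tote floor before release. I then pushed the tray home against its stop.

**Last checks:**
- **Racks:** both look level, holes up. They measure about (-3, +60) mm for the long rack and (-5, -70) mm for the short rack in the tote frame, within the limits.
- **Tray:** the post is back at its starting pixel (one pixel is about 2.7 mm), and the tray was pushed against its stop with about 36 N.
- **Cartridge and bystanders:** the cartridge stands upright in the tray, and the bottle, beaker and tip box look unmoved.
- **Gripper:** it hung free, with about zero force reading, when I handed in.

**Disagreements:**
- **Tote size:** the tote's rim measured about 265 mm square in the images, against the stated 250 x 256 mm. I put this down to a lip or blur and used only its centre and angle.
- **Short rack grip:** I gripped it about 20 mm off its centre to keep clear of the cartridge, and it still hung level.

No check failed, but the hand-in gives no verdict, so I can't confirm the judged result.

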